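# Free the lid clamp of a cold-brew vessel

### The job

Release the lid clamp of the cold-brew vessel: unscrew the brass wing nut (anticlockwise seen from above) until its foot stands level with the gate in the red slotted lug, between lip and keeper tabs, then swing the hinged eyebolt out through the slot and right down to its outside stop, and let go. Find the gate by feel, with light outward tugs after each bit of a turn, and never force the foot against the lug. Leave the mugs and the sugar jar where they stand.

Things in the scene. Friction and masses are not known exactly. Their poses are not given: they have to be found in the camera images.
- vessel: squat round brushed-metal cold-brew vessel, 180 mm across and 140 mm high (157 mm with its steel lid, 180 mm with the black lid knob at the centre), fixed to the counter. Origin: centre of its underside. Its x axis points level from the middle to the lid clamp; z up.
- lid: steel lid, 196 mm across, fixed on the vessel. Origin: centre of its underside, axes as the vessel's. On its rim, at +x, the red lug, 54 mm wide, its 14 mm slot open along +x. At the slot's mouth, 14 to 18 mm outside the bolt axis, a lip below and two keeper tabs above leave a gate 3.8 mm high for the nut's 3 mm foot. The gate's height varies by 6 mm between starts and is NOT measured: feel for it.
- bolt_pivot (a point): centre of the eyebolt's hinge pin, on the vessel's flank 118 mm from the vessel's axis and 70 mm over the counter. Frame of the eyebolt: z along the bolt towards the nut, y along the hinge pin, x outward when the bolt is upright.
- eyebolt (a joint): swing of the 8 mm eyebolt about its pin, rad: 0 upright in the slot, grows outward and down to a stop at 1.5. Stiff hinge (0.25 N m, about 2 N at the nut): it stays where it is left. With the foot below or above the gate an outward tug meets the lug after 2 to 3 mm at the nut, or rubs within 20 mm when nearly level; once it has gone 30 mm it is out. The lug takes 30 N at most.
- nut_center (a point): centre of the brass wing nut's blade, the place to grip: 52 mm long (its x), 10 thick (y), 21 high (z, along the bolt). Below it a 14 mm neck and a 26 mm washer foot whose underside is 42 mm below this point; the lug reaches at most 19 mm above that. Turns with 0.1 N m; anticlockwise lifts it 16 mm a turn. Starts 137 to 138.5 mm from the pivot; the foot passes the gate in a band 2.5 mm high somewhere from 139.5 to 148.5.
- mug_a: white mug, 76 mm across, 85 mm high, loose, beside the vessel to the left of the clamp. Origin: centre of its underside.
- mug_b: white mug, 76 mm across, 85 mm high, loose, beside the vessel to the right of the clamp. Origin: centre of its underside.
- sugar_jar: glass sugar jar with steel lid, 72 mm across, 85 mm high, loose. Origin: centre of its underside.

How it is judged:
By the outcome, as a careful person would: the job done as asked, in the order asked, and still so for the second after the job is handed in, with the robot touching nothing.
It also fails if it takes over 72 s, if anything falls off the work surface, if the arm or the gripper's body presses on something with over 40 N, if the wrist force passes 120 N, or if a joint passes its speed limit or range.

### The arm

A 6-joint arm with a two-finger parallel gripper is mounted at the origin on the work surface. World frame = base frame: x ahead of the robot, y to its left, z up, the work surface at z = 0. Lengths are in mm, angles in rad, forces in N, time in s.
With the tool pointing down it reaches from about 275 to 850 mm from the base axis. Payload 19 kg.
Tool frame: the origin (TCP) lies on the centre line of the jaws, within the pads' length; the fingertips stand 25 mm ahead of it and the grasp point (between the pads) lies 6 mm ahead of it; z points along the fingers, y is the line along which they close (so a half turn about z gives the same grasp; the last joint's range is limited). The gripper opens to 85 mm and grips with 20 to 120 N. Pads are 22 mm wide; open, the fingers measure 114 mm over their backs; the gripper's body (76 mm by 85 mm) begins 54 mm behind the grasp point. The pads swing forward as they close: fully open they stand 13 mm farther back than shut.
Start: joints at [1.002, 0.15, 1.437, -0, 1.554, -0.134], TCP at [242.208, 521.468, 256.267] pointing down, gripper open.
Joint ranges: [-2.8, 2.8], [-0.68, 2.1], [0.12, 2.68], [-1.39, 4.53], [0.16, 2.79], [-2.81, 2.81]. Speed limits (rad/s): [1.89, 1.89, 2.22, 3.01, 3.01, 3.01].

### API

Orientations are given as a unit quaternion [w, x, y, z].
In Python, from cell import manip gives the robot as it stands.
- The arm moves only by the tool jog_arm, never from a script. Its argument "series" is text: rows parted by semicolons, each of 7 numbers parted by spaces: the shift along the tool's x, y, z in cm, then the turn, a rotation vector about the tool's x, y, z in rad, then the gripper command: -1 is fully open, 1 is shut, values between are in proportion. In form: x y z rx ry rz hand; .... A call has 1 to 12 rows; each row shifts and turns the commanded pose from where the row before left it, along the tool's axes as they then stand; what a row does not reach is not made up. A row lasts 1/8 s, in which the tool goes at most 62.5 mm and 10.7 degrees, less where a joint would pass 70% of its speed; a pose out of reach is approached as far as the arm can. A call is refused whole if a number of a shift passes 6.25 or a number of a turn 0.188, either way. A call with a gripper value outside its range is refused whole. The fingers move at their own pace and stop on an object; "grip_force" is the grip in N (left out, the last holds). Time passes only in rows, so rows that do not move let the fingers close. It gives the time, the measured TCP pose, the force, the opening and the grip force at its end, in the units of the state.
- manip.sense(): the state, without advancing time (a new reading comes with each control period).
- manip.read_camera(name): name is "side" or "top"; returns a dict with "image" (384x512x3 uint8, red, green, blue), "range_z" (384x512 float32, mm along the optical axis (not along the pixel's ray), 0 where there is no reading), "K" (3x3 intrinsics, pixels), "D" ([k1, k2, p1, p2, k3] as OpenCV has them; the pictures are not rectified), "rvec" (rotation vector, rad) and "tvec" (3), from world to camera coordinates, as OpenCV has them. Camera axes: x right, y down, z forward; pixel columns grow to the right and rows downward; lengths in mm; the calibration is good to about 2 mm. A picture is of the moment at which its call begins.
- manip.sign_off(): hands the job in; it is judged then, once.
The state is a dict: "time": time; "qpos": joint angles; "joint_vel": joint speeds; "effort": joint torques, N m; "position": TCP position; "orientation": TCP orientation; "wrist_force": force on the tool from outside, world axes, zero at the start; "ft_torque": the same for the moment, N m; "width": opening from 0.0 (shut) to 1.0 (fully open); "finger_force": force on a finger pad.
Only numpy, scipy, OpenCV 4.12 (cv2) and the standard library are available. Lean on these libraries where they do the work, as an engineer would, in place of code of your own. Each camera call takes 0.05 s, during which the arm holds its last target. There are 200 camera calls.

## Working session

There is one attempt and no reset: what is moved stays moved. The work goes in short steps, Python scripts to look and compute and a tool call to move; the robot and the scene stay as the last step left them, time stands still between calls to the robot, and variables do not carry over. Pictures are saved under pics/ and viewed, at most 10 in all, crops included, and the job is handed in when it is done.

Besides the shell and the picture viewer there is one more tool, called after "Emit:" by a JSON object that holds its "name" and its "arguments", one argument or row to a line. jog_arm: Moves the arm, as the interface text tells. Its arguments: {"type":"object","properties":{"series":{"type":"string"},"grip_force":{"type":"number"}},"required":["series"]}

```bash
mkdir -p pics; ls; python3 - <<'E'
from cell import manip
import cv2,numpy as np
s=manip.sense();print(s)
for n in("side","top"):
    c=manip.read_camera(n);cv2.imwrite(f"pics/{n}0.png",c["image"][:,:,::-1]);np.savez(f"{n}0.npz",**c)
    R=cv2.Rodrigues(c["rvec"])[0];print(n,-R.T@np.ravel(c["tvec"]),R[2],c["K"],c["D"])
E
```

```text
pics
{'time': 0.0, 'qpos': array([ 1.00202578e+00,  1.51020199e-01,  1.43803925e+00, -3.25793319e-06,
        1.55379916e+00, -1.33990366e-01]), 'joint_vel': array([-1.32250041e-04, -9.19809261e-05, -2.08845317e-03,  1.03457104e-03,
       -1.42283454e-03, -1.74662767e-04]), 'effort': array([-5.31910828e-04, -7.13061690e+01, -5.70881832e+01, -2.83422787e-04,
        8.83346511e-03, -7.13099007e-05]), 'position': array([242.09202121, 521.31227493, 255.65187338]), 'orientation': array([-2.16337218e-04,  2.15681810e-01,  9.76463495e-01, -5.94860017e-04]), 'wrist_force': array([-0.63810287, -0.39382457, -0.33181966]), 'ft_torque': array([-0.0039852 ,  0.01860076,  0.01654147]), 'finger_force': 0.0, 'width': 0.9992001629598706}
side [ 361.65419873 -679.42808125  932.98569297] [ 0.15011409  0.65142732 -0.74371245] [[417.38940089   0.         258.69944299]
 [  0.         417.38940089 191.07472751]
 [  0.           0.           1.        ]] [0.03703895 0.         0.         0.         0.        ]
top [ 313.20577191   28.28781831 1179.83337664] [ 0.19344497 -0.03232835 -0.98057836] [[426.0548162    0.         258.69789237]
 [  0.         426.0548162  189.29886913]
 [  0.           0.           1.        ]] [-0.08254937  0.          0.          0.          0.        ]
```

View pics/side0.png

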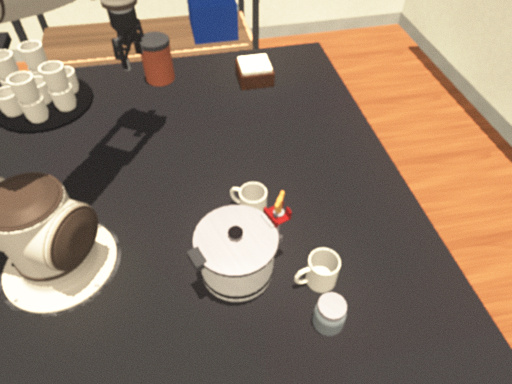

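View pics/top0.png

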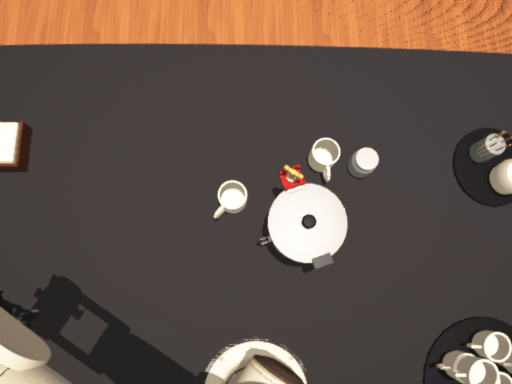

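The side view shows the vessel at (237,245), the red lug and brass nut at (280,205), mugs at (252,195) and (322,270), and the jar at (330,313). The top view shows the knob at (309,222), the nut at (292,172), mugs at (232,197) and (323,155), and the jar at (364,163).

```bash
cat > h.py <<'E'
import cv2,numpy as np
def ray(c,uv):
    R=cv2.Rodrigues(c["rvec"])[0];o=-R.T@np.ravel(c["tvec"])
    p=cv2.undistortPoints(np.float64(uv).reshape(-1,1,2),c["K"],c["D"]).reshape(-1,2)
    return o,np.c_[p,np.ones(len(p))]@R
def plane(c,uv,z):
    o,d=ray(c,uv);return o+d*((z-o[2])/d[:,2:])
def depth(c,uv):
    uv=np.int32(uv).reshape(-1,2);o,d=ray(c,uv);return o+d*c["range_z"][uv[:,1],uv[:,0]][:,None]
def mask(c,lo,hi,box):
    h=cv2.cvtColor(c["image"],cv2.COLOR_RGB2HSV);m=cv2.inRange(h,lo,hi);z=np.zeros_like(m);x0,y0,x1,y1=box;z[y0:y1,x0:x1]=m[y0:y1,x0:x1]
    return np.argwhere(z>0)[:,::-1]
E
python3 - <<'E'
from h import *
S,T=[dict(np.load(f"{n}0.npz")) for n in("side","top")]
for n,c,b,kb in(("side",S,(262,185,300,228),(225,222,247,245)),("top",T,(275,160,310,194),(299,212,319,232))):
    br=mask(c,(14,90,90),(32,255,255),b);P=depth(c,br);print(n,"brass",len(br),br.mean(0),P.mean(0),P.min(0),P.max(0))
    r=cv2.minAreaRect(br.astype(np.float32));print(r,np.linalg.eigh(np.cov(P.T)))
    for lo,hi in(((0,120,80),(8,255,255)),):
        rd=np.r_[mask(c,lo,hi,b),mask(c,(172,120,80),(180,255,255),b)];P=depth(c,rd);print("red",len(rd),np.median(P,0),P.min(0),P.max(0))
    k=mask(c,(0,0,0),(180,255,70),kb);print("knob",len(k),k.mean(0),plane(c,k.mean(0),175))
    # camera depth disk fit: lid
    v,u=np.nonzero(c["range_z"]>0);P=depth(c,np.c_[u,v])
    m=(abs(P[:,2]-157)<5)&(P[:,0]>200)&(P[:,0]<700)&(abs(P[:,1])<300);q=P[m]
    print("lid",m.sum(),q.min(0),q.max(0))
    m=(abs(P[:,2]-84)<5)&(P[:,0]>200)&(P[:,0]<800)&(abs(P[:,1])<300);q=P[m]
    Z,L=cv2.kmeans(q[:,:2].astype(np.float32),5,None,(3,50,.1),5,cv2.KMEANS_PP_CENTERS)[1:];print("85mm",Z.ravel().shape,L,np.bincount(Z.ravel()))
for n,c,s in(("side",S,(210,170,360,345)),("top",T,(200,120,390,270))):
    x0,y0,x1,y1=s;cv2.imwrite(f"pics/{n}c.png",cv2.resize(c["image"][y0:y1,x0:x1,::-1],None,fx=4 if n=="top" else 3.4,fy=4 if n=="top" else 3.4,interpolation=2))
E
```

```text
side brass 149 [279.13422819 200.80536913] [555.94387811 -55.58704766 175.14949131] [ 361.65419873 -679.42808125   -5.83791778] [624.9887874  128.67800795 932.98569297]
((278.85003662109375, 200.54998779296875), (8.06893253326416, 23.06662368774414), 15.255120277404785) EighResult(eigenvalues=array([   25.12639704,   207.20818984, 19790.22997843]), eigenvectors=array([[-0.87805086,  0.43107679, -0.20784489],
       [ 0.45224681,  0.60537128, -0.65497973],
       [ 0.15652323,  0.6691027 ,  0.72649987]]))
red 273 [544.05925912 -95.01481965 163.07202557] [ 361.65419873 -679.42808125   -4.96796881] [623.81126723  76.58588933 932.98569297]
knob 58 [234.9137931  231.98275862] [[ 435.80145684 -124.6831709   175.        ]]
lid 4078 [ 324.63256782 -219.91474225  152.00135344] [571.39744411 -27.17402523 161.98658559]
85mm (808,) [[ 616.7265  -285.80988]
 [ 516.22046   63.9143 ]
 [ 401.07928 -196.69983]
 [ 500.77133 -170.96156]
 [ 635.53656 -186.4798 ]] [329 137  94  59 189]
top brass 140 [292.47142857 172.19285714] [549.76668099 -84.58958598 195.03183004] [ 313.20577191 -137.06573341   -3.447
[... 158 characters left out ...]
Result(eigenvalues=array([   27.97132657,   210.05393123, 12284.47066888]), eigenvectors=array([[ 0.7995993 , -0.54752511, -0.24669256],
       [-0.53841323, -0.83555712,  0.10934119],
       [ 0.26599277, -0.0453934 ,  0.96290565]]))
red 273 [537.85561356 -79.67059416 166.13843247] [ 513.21225337 -142.90726161   -2.74892953] [620.55561739 -53.89619981 203.48353722]
knob 60 [308.9 221. ] [[ 435.21116803 -124.56808314  175.        ]]
lid 4597 [ 324.74925346 -221.39685144  152.00333503] [563.58444067 -28.01356786 161.98651938]
85mm (498,) [[ 653.66797  -201.475   ]
 [ 521.04       82.46305 ]
 [ 609.2279   -167.91766 ]
 [ 615.51227  -286.00693 ]
 [ 509.71378    38.050423]] [ 81  71  79 197  70]
```

View pics/topc.png

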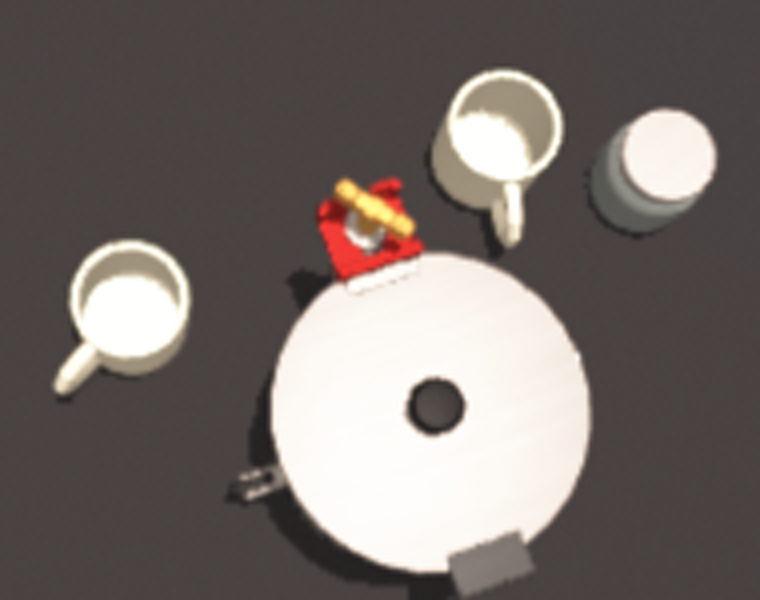

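View pics/sidec.png

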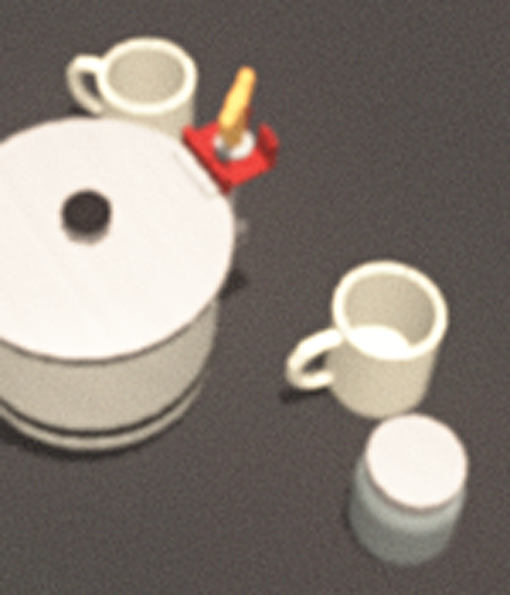

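The crops show the blade running from (340,185) to (410,230) in the top crop. It sits above the red lug, with mug_a to the left and mug_b to the right of the clamp's outward path.

```bash
python3 - <<'E'
from h import *
S,T=[dict(np.load(f"{n}0.npz")) for n in("side","top")]
C=np.array([435.5,-124.6])
for n,c,b in(("side",S,(262,185,300,228)),("top",T,(275,160,310,194))):
    br=mask(c,(14,90,90),(32,255,255),b);P=depth(c,br);P=P[(c["range_z"][br[:,1],br[:,0]]>0)&(P[:,2]>185)&(P[:,2]<235)]
    print(n,len(P),np.median(P,0),np.percentile(P,[3,97],axis=0))
    w,V=np.linalg.eigh(np.cov(P[:,:2].T));print("ang",np.degrees(np.arctan2(V[1,1],V[0,1])))
    (cc,wh,a)=cv2.minAreaRect(br.astype(np.float32));bp=cv2.boxPoints((cc,wh,a));
    for z in(208,214):
        q=plane(c,bp,z)[:,:2];e=[q[1]-q[0],q[2]-q[1]];l=[np.linalg.norm(x) for x in e];e=e[np.argmax(l)]
        print(z,"ctr",q.mean(0),"dims",l,"ang",np.degrees(np.arctan2(e[1],e[0])),"az",np.degrees(np.arctan2(*(q.mean(0)-C)[::-1])),"r",np.linalg.norm(q.mean(0)-C))
    rd=np.r_[mask(c,(0,120,80),(8,255,255),b),mask(c,(172,120,80),(180,255,255),b)];P=depth(c,rd);P=P[(P[:,2]>120)&(P[:,2]<190)];h=P[:,:2]-C
    print("red",np.median(P,0),"az",np.degrees(np.arctan2(h[:,1],h[:,0])).mean(),np.percentile(np.degrees(np.arctan2(h[:,1],h[:,0])),[2,98]),np.percentile(np.linalg.norm(h,axis=1),[2,98]),np.percentile(P[:,2],[5,50,95,99]))
# lid
    v,u=np.nonzero(c["range_z"]>0);P=depth(c,np.c_[u,v]);m=(abs(P[:,2]-157)<4)&(np.linalg.norm(P[:,:2]-C,axis=1)<97);hull=cv2.convexHull(P[m][:,:2].astype(np.float32));print("lid",cv2.minEnclosingCircle(hull),np.median(P[m][:,2]))
    for g in((618,-286),(0,0),(516,66),(625,-185)):
        m=(abs(P[:,2]-84)<6)&(np.linalg.norm(P[:,:2]-g,axis=1)<60)
        if m.sum()>20: print(g,cv2.minEnclosingCircle(P[m][:,:2].astype(np.float32)))
# triangulate tops of blade ends etc
o1,d1=ray(S,mask(S,(14,90,90),(32,255,255),(262,185,300,228)).mean(0));o2,d2=ray(T,mask(T,(14,90,90),(32,255,255),(275,160,310,194)).mean(0))
A=np.c_[d1[0],-d2[0]];t=np.linalg.lstsq(A,o2-o1,rcond=None)[0];print("tri",o1+d1[0]*t[0],o2+d2[0]*t[1])
E
```

```text
side 110 [546.32987873 -88.53589856 213.92132045] [[ 532.48645326 -105.26932728  192.91966084]
 [ 559.88571535  -64.67869823  218.01946279]]
ang 58.02401200284352
208 ctr [547.11871529 -81.83205227] dims [np.float64(69.37268420270023), np.float64(19.181396709413672)] ang 64.4125289716037 az 20.964888090025998 r 119.53173200450563
214 ctr [545.58380624 -86.77777217] dims [np.float64(68.79855410709891), np.float64(19.022650983295286)] ang 64.41252897160376 az 18.96152586216376 r 116.40002282783101
red [541.32047184 -96.88668147 164.1234216 ] az 16.37446212060008 [ 5.38426103 33.56910793] [ 92.2574312  137.62692359] [158.54719849 164.1234216  180.64894156 183.84490201]
lid ((435.22021484375, -124.62217712402344), 96.63594055175781) 155.44514667879184
(618, -286) ((617.1834716796875, -297.6241760253906), 32.64645767211914)
(516, 66) ((516.043212890625, 63.6772575378418), 39.25986862182617)
(625, -185) ((635.1808471679688, -186.55258178710938), 38.682716369628906)
top 113 [544.69369721 -82.29801527 215.67032817] [[ 532.38783976 -101.89524116  196.39050332]
 [ 558.77664933  -63.51707344  2
[... 239 characters left out ...]
 dims [np.float64(22.498663410350087), np.float64(52.625833406288386)] ang -123.30905022295833 az 21.838013147555216 r 115.50500782572207
red [535.51139042 -76.90060113 169.2358076 ] az 22.45185415800932 [ 6.72911909 34.60603575] [ 92.1259319  137.61715478] [160.56199404 169.2358076  182.87251028 184.03072107]
lid ((435.4417724609375, -124.54048156738281), 96.9511947631836) 156.60228520938267
(618, -286) ((616.4696655273438, -299.3208312988281), 32.012760162353516)
(516, 66) ((514.5137939453125, 62.25944900512695), 37.941192626953125)
(625, -185) ((629.9920043945312, -189.2835235595703), 43.257530212402344)
tri [547.27473026 -83.30202615 207.80688873] [546.55630933 -83.28980046 207.63304799]
```

```bash
cat > k.py <<'E'
import numpy as np
from scipy.spatial.transform import Rotation as R
from cell import manip
def q2R(q): return R.from_quat(np.r_[q[1:],q[0]])
def down(th): # tool pointing down, tool y at world angle th (deg)
    t=np.radians(th);y=np.array([np.cos(t),np.sin(t),0]);z=np.array([0,0,-1.]);return R.from_matrix(np.c_[np.cross(y,z),y,z])
def rows(p,r,tgt,hand):
    out=[]
    for P,Q in tgt:
        d=r.inv().apply(np.array(P)-p)/10;w=(r.inv()*Q).as_rotvec();out.append(" ".join(f"{v:.3f}".rstrip("0").rstrip(".") for v in [*d,*w,hand]));p,r=np.array(P),Q
    print("; ".join(out).replace("-0 ","0 "))
def line(p,r,P,Q,n):
    dv=(r.inv()*Q).as_rotvec();return [(p+(np.array(P)-p)*i/n,r*R.from_rotvec(dv*i/n)) for i in range(1,n+1)]
E
python3 - <<'E'
from k import *
s=manip.sense();p,r=s["position"],q2R(s["orientation"])
rows(p,r,line(p,r,[546,-83.7,270],down(-32.5),12),0)
E
```

```text
-4.42 -3.506 -0.115 0 0 0.142 0; -4.872 -2.846 -0.116 0 0 0.142 0; -5.225 -2.128 -0.117 0 0 0.142 0; -5.474 -1.367 -0.117 0 0 0.142 0; -5.612 -0.579 -0.118 0 0 0.142 0; -5.638 0.221 -0.118 0 0 0.142 0; -5.55 1.016 -0.118 0 0 0.142 0; -5.35 1.791 -0.118 0 0 0.142 0; -5.043 2.53 -0.119 0 0 0.142 0; -4.635 3.218 -0.119 0 0 0.142 0; -4.133 3.841 -0.119 0 0 0.142 0; -3.548 4.387 -0.119 0 0 0.142 0
```

Emit:
{"name": "jog_arm", "arguments": {
  "series": "-4.42 -3.51 -0.12 0 0 0.142 0; -4.87 -2.85 -0.12 0 0 0.142 0; -5.22 -2.13 -0.12 0 0 0.142 0; -5.47 -1.37 -0.12 0 0 0.142 0; -5.61 -0.58 -0.12 0 0 0.142 0; -5.64 0.22 -0.12 0 0 0.142 0; -5.55 1.02 -0.12 0 0 0.142 0; -5.35 1.79 -0.12 0 0 0.142 0; -5.04 2.53 -0.12 0 0 0.142 0; -4.63 3.22 -0.12 0 0 0.142 0; -4.13 3.84 -0.12 0 0 0.142 0; -3.55 4.39 -0.12 0 0 0.142 0",
  "grip_force": 30
}}

```text
time: 1.6
position: [546.2, -85.5, 270.5]
orientation: [-0.0, 0.878, 0.479, -0.0]
wrist_force: [0.2, 0.7, 0.3]
width: 0.502
finger_force: 0.0
```

```bash
python3 - <<'E'
from k import *
s=manip.sense();p,r=s["position"],q2R(s["orientation"]);print(s["time"],p,r.as_matrix()[:,1],s["qpos"],s["wrist_force"],s["width"])
rows(p,r,line(p,r,[546,-83.7,250],down(-32.5),3),0)
E
```

```text
1.6 [546.23574177 -85.48552254 270.52826808] [ 8.40339303e-01 -5.42060680e-01 -2.72875282e-04] [-2.94581739e-01  1.00071623e-01  1.46528397e+00 -3.10441145e-05
  1.57652973e+00  2.78305472e-01] [0.16402548 0.6882069  0.340197  ] 0.5016747904864843
0.046 -0.039 0.684 0 0 -0.002 0; 0.046 -0.039 0.684 0 0 -0.002 0; 0.046 -0.039 0.684 0 0 -0.002 0
```

Emit:
{"name": "jog_arm", "arguments": {
  "series": "0.14 -0.12 2.05 0 0 -0.005 0; 0 0 2 0 0 0 0; 0 0 1.4 0 0 0 0; 0 0 0 0 0 0 0.3; 0 0 0 0 0 0 0.5",
  "grip_force": 30
}}

```text
time: 2.22
position: [545.7, -81.7, 217.0]
orientation: [0.0, 0.876, 0.483, 0.0]
wrist_force: [-0.0, -0.2, -1.4]
width: 0.251
finger_force: 0.0
```

```bash
python3 - <<'E'
from k import *
from h import *
c=manip.read_camera("side");cv2.imwrite("pics/side1.png",cv2.resize(c["image"][150:250,220:340,::-1],None,fx=5,fy=5,interpolation=2))
s=manip.sense();print(s["time"],s["position"],s["qpos"],s["wrist_force"],s["width"])
E
```

```text
2.275 [545.76777104 -81.76048004 217.11443383] [-2.88247410e-01  1.18032376e-01  1.55327181e+00 -1.37285873e-04
  1.46906698e+00  2.74545349e-01] [ 0.19152775 -1.00473967  1.53045445] 0.24935601963395773
```

View pics/side1.png

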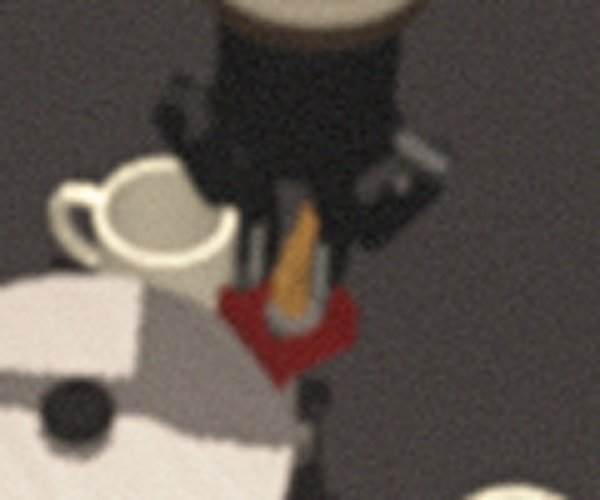

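The brass blade stands between the two pads, at about (295,260) in the crop. The fingertips clear the red lug.

Emit:
{"name": "jog_arm", "arguments": {
  "series": "-0.16 0.1 0.1 0 0 0 0.6; 0 0 0 0 0 0 1; 0 0 0 0 0 0 1; 0 0 0 0 0 0 1; 0 0 0 0 0 0 1",
  "grip_force": 30
}}

```text
time: 2.9
position: [545.7, -83.8, 215.5]
orientation: [0.0, 0.876, 0.483, 0.0]
wrist_force: [2.5, -2.7, 3.1]
width: 0.147
finger_force: 29.4
```

Emit:
{"name": "jog_arm", "arguments": {
  "series": "0 0 -0.048 0 0 -0.187 1; 0 0 -0.048 0 0 -0.187 1; 0 0 -0.048 0 0 -0.187 1; 0 0 -0.048 0 0 -0.187 1; 0 0 0 0 0 0 1"
}}

```text
time: 3.52
position: [546.3, -83.9, 217.5]
orientation: [0.001, 0.638, 0.77, 0.0]
wrist_force: [9.2, -3.4, 0.6]
width: 0.147
finger_force: 29.4
```

```bash
cat >> k.py <<'E'
AZ=np.radians(20.3)
def tug(s,mm):
    r=q2R(s["orientation"]);return np.round(r.inv().apply([np.cos(AZ),np.sin(AZ),0])*mm/10,4), np.round(r.inv().apply([-np.sin(AZ),np.cos(AZ),0]),3)
def rep():
    s=manip.sense();f=s["wrist_force"];u=np.array([np.cos(AZ),np.sin(AZ),0]);p=s["position"]
    print("t",s["time"],"pos",p.round(2),"rad",round(float((p-[435.4,-124.6,0])@u),2),"f",f.round(1),"frad",round(float(f@u),2),"M",s["ft_torque"].round(2),"q6",s["qpos"][5].round(3),"yang",np.degrees(np.arctan2(*q2R(s["orientation"]).as_matrix()[1::-1,1])).round(1),"fing",s["finger_force"],s["width"])
    print("1mm out (cm), hinge axis in tool:",*tug(s,1));return s
E
python3 -c "from k import *;rep()"
```

```text
t 3.525 pos [546.34 -83.93 217.5 ] rad 118.16 f [ 9.2 -3.4  0.6] frad 7.48 M [-0.6  -1.67  0.  ] q6 -0.48 yang 10.8 fing 29.440050423145294 0.14725197305772547
1mm out (cm), hinge axis in tool: [0.0165 0.0986 0.0002] [ 0.986 -0.165 -0.001]
```

Emit:
{"name": "jog_arm", "arguments": {
  "series": "0.015 0.1 0 0 0 0 1; 0.015 0.1 0 0 0 0 1; 0 0 0 0 0 0 1"
}}

```text
time: 3.9
position: [547.3, -83.6, 217.3]
orientation: [0.0, 0.639, 0.769, -0.001]
wrist_force: [0.7, -6.1, 4.2]
width: 0.146
finger_force: 29.7
```

```bash
python3 -c "from k import *;rep()"
```

```text
t 3.9 pos [547.35 -83.58 217.27] rad 119.23 f [ 0.7 -6.1  4.2] frad -1.49 M [-1.16 -0.05  0.03] q6 -0.475 yang 10.6 fing 29.664591550827026 0.14556864310132792
1mm out (cm), hinge axis in tool: [ 0.0169  0.0986 -0.0001] [ 0.986 -0.169 -0.001]
```

Emit:
{"name": "jog_arm", "arguments": {
  "series": "-0.08 0.11 0 0 0 0 1; 0.015 0.1 0 0 0 0 1; 0 0 0 0 0 0 1"
}}

```text
time: 4.28
position: [548.5, -83.6, 217.2]
orientation: [-0.001, 0.639, 0.769, -0.001]
wrist_force: [-11.8, -4.8, 8.8]
width: 0.144
finger_force: 30.6
```

```bash
python3 -c "from k import *;rep()"
```

```text
t 4.275 pos [548.48 -83.61 217.18] rad 120.28 f [-11.8  -4.8   8.8] frad -12.76 M [-0.81  2.    0.03] q6 -0.474 yang 10.6 fing 30.562636256217957 0.14423820324800998
1mm out (cm), hinge axis in tool: [ 0.0169  0.0986 -0.0003] [ 0.986 -0.169  0.   ]
```

Emit:
{"name": "jog_arm", "arguments": {
  "series": "-0.1 -0.24 -0.03 0 0 0 1; 0 0 -0.05 0 0 -0.187 1; 0 0 -0.05 0 0 -0.187 1; 0 0 -0.05 0 0 -0.187 1; 0 0 0 0 0 0 1"
}}

```text
time: 4.9
position: [547.7, -84.1, 218.9]
orientation: [0.0, 0.399, 0.917, 0.001]
wrist_force: [3.5, 3.3, 1.9]
width: 0.142
finger_force: 29.7
```

```bash
python3 -c "from k import *;rep()"
```

```text
t 4.9 pos [547.68 -84.14 218.92] rad 119.35 f [3.5 3.3 1.9] frad 4.48 M [ 0.56 -0.76  0.01] q6 -1.042 yang 43.0 fing 29.689275920391083 0.14182000378041487
1mm out (cm), hinge axis in tool: [-0.0385  0.0923  0.0001] [0.923 0.385 0.001]
```

Emit:
{"name": "jog_arm", "arguments": {
  "series": "-0.04 0.09 0 0.006 0.003 0 1; -0.04 0.09 0 0.006 0.003 0 1; -0.04 0.09 0 0.006 0.003 0 1; 0 0 0 0 0 0 1"
}}

```text
time: 5.4
position: [549.8, -83.6, 218.7]
orientation: [-0.009, 0.401, 0.916, -0.007]
wrist_force: [-6.2, 2.4, 3.8]
width: 0.143
finger_force: 30.1
```

```bash
python3 -c "from k import *;rep()"
```

```text
t 5.4 pos [549.77 -83.65 218.75] rad 121.48 f [-6.2  2.4  3.8] frad -4.95 M [ 0.39  1.05 -0.02] q6 -1.028 yang 42.7 fing 30.05743056535721 0.14254461872569194
1mm out (cm), hinge axis in tool: [-0.0382  0.0924 -0.0022] [0.924 0.382 0.002]
```

Emit:
{"name": "jog_arm", "arguments": {
  "series": "-0.04 0.09 0 0.006 0.003 0 1; -0.04 0.09 0 0.006 0.003 0 1; 0 0 0 0 0 0 1"
}}

```text
time: 5.78
position: [550.9, -83.3, 218.7]
orientation: [-0.015, 0.401, 0.916, -0.012]
wrist_force: [-14.4, -0.5, 6.8]
width: 0.148
finger_force: 30.4
```

```bash
python3 -c "from k import *;rep()"
```

```text
t 5.775 pos [550.94 -83.29 218.72] rad 122.7 f [-14.4  -0.5   6.8] frad -13.68 M [0.09 2.3  0.  ] q6 -1.022 yang 42.7 fing 30.43258309364319 0.1478393484457951
1mm out (cm), hinge axis in tool: [-0.0381  0.0924 -0.0037] [0.924 0.382 0.003]
```

Emit:
{"name": "jog_arm", "arguments": {
  "series": "0.18 -0.41 0 -0.03 -0.015 0 1; 0 0 -0.048 0 0 -0.187 1; 0 0 -0.048 0 0 -0.187 1; 0 0 -0.048 0 0 -0.187 1; 0 0 0 0 0 0 1"
}}

```text
time: 6.4
position: [548.2, -83.8, 220.4]
orientation: [0.0, 0.13, 0.992, 0.001]
wrist_force: [4.2, 9.8, 0.8]
width: 0.146
finger_force: 30.0
```

```bash
python3 -c "from k import *;rep()"
```

```text
t 6.4 pos [548.23 -83.78 220.41] rad 119.98 f [4.2 9.8 0.8] frad 7.29 M [ 1.66 -0.7  -0.04] q6 -1.602 yang 75.1 fing 30.022792518138885 0.145661151103823
1mm out (cm), hinge axis in tool: [-0.0817  0.0577  0.0001] [0.577 0.817 0.001]
```

Emit:
{"name": "jog_arm", "arguments": {
  "series": "-0.02 0.14 0 0.004 0.006 0 1; -0.08 0.06 0 0.004 0.006 0 1; -0.08 0.06 0 0.004 0.006 0 1; -0.08 0.06 0 0.004 0.006 0 1; 0 0 0 0 0 0 1"
}}

```text
time: 7.02
position: [550.8, -82.4, 220.3]
orientation: [-0.014, 0.132, 0.991, -0.007]
wrist_force: [-7.7, -1.2, 3.6]
width: 0.145
finger_force: 30.2
```

```bash
python3 -c "from k import *;rep()"
```

```text
t 7.025 pos [550.79 -82.35 220.25] rad 122.89 f [-7.7 -1.2  3.6] frad -7.64 M [0.05 1.08 0.06] q6 -1.583 yang 74.9 fing 30.182538628578186 0.1446804183149838
1mm out (cm), hinge axis in tool: [-0.0814  0.0579 -0.0031] [0.58  0.815 0.001]
```

Emit:
{"name": "jog_arm", "arguments": {
  "series": "-0.08 0.06 0 0.004 0.006 0 1; -0.08 0.06 0 0.004 0.006 0 1; 0 0 0 0 0 0 1"
}}

```text
time: 7.4
position: [552.0, -81.9, 220.2]
orientation: [-0.021, 0.132, 0.991, -0.01]
wrist_force: [-14.9, -2.8, 6.0]
width: 0.152
finger_force: 30.5
```

```bash
python3 -c "from k import *;rep()"
```

```text
t 7.4 pos [551.97 -81.93 220.19] rad 124.13 f [-14.9  -2.8   6. ] frad -15.0 M [-0.39  2.36 -0.02] q6 -1.576 yang 74.9 fing 30.46254336833954 0.15247812197835836
1mm out (cm), hinge axis in tool: [-0.0814  0.0579 -0.0047] [0.58  0.815 0.002]
```

Emit:
{"name": "jog_arm", "arguments": {
  "series": "0.45 -0.32 0 -0.024 -0.036 0 1; 0 0 -0.048 0 0 -0.187 1; 0 0 -0.048 0 0 -0.187 1; 0 0 -0.048 0 0 -0.187 1; 0 0 0 0 0 0 1"
}}

```text
time: 8.02
position: [548.2, -82.7, 221.9]
orientation: [0.0, -0.15, 0.989, 0.001]
wrist_force: [1.5, 6.9, -0.3]
width: 0.147
finger_force: 30.0
```

```bash
python3 -c "from k import *;rep()"
```

```text
t 8.025 pos [548.2  -82.72 221.93] rad 120.32 f [ 1.5  6.9 -0.3] frad 3.79 M [ 1.3  -0.42 -0.01] q6 -2.161 yang 107.2 fing 29.975471198558807 0.1469484326137078
1mm out (cm), hinge axis in tool: [-0.0999  0.0053  0.0001] [0.053 0.999 0.001]
```

Emit:
{"name": "jog_arm", "arguments": {
  "series": "-0.1 0.06 0 0 0.007 0 1; -0.1 0.005 0 0 0.007 0 1; -0.1 0.005 0 0 0.007 0 1; -0.1 0.005 0 0 0.007 0 1; -0.1 0.005 0 0 0.007 0 1; 0 0 0 0 0 0 1"
}}

```text
time: 8.78
position: [551.7, -81.3, 221.8]
orientation: [-0.019, -0.148, 0.989, -0.003]
wrist_force: [-10.9, 0.6, 2.8]
width: 0.146
finger_force: 30.2
```

```bash
python3 -c "from k import *;rep()"
```

```text
t 8.775 pos [551.71 -81.34 221.76] rad 124.1 f [-10.9   0.6   2.8] frad -10.01 M [ 0.11  1.81 -0.05] q6 -2.14 yang 107.0 fing 30.163296461105347 0.14612856131526278
1mm out (cm), hinge axis in tool: [-0.0998  0.0057 -0.0038] [0.057 0.998 0.002]
```

Emit:
{"name": "jog_arm", "arguments": {
  "series": "-0.1 0.005 0 0 0.007 0 1; -0.1 0.005 0 0 0.007 0 1; 0 0 0 0 0 0 1"
}}

```text
time: 9.15
position: [553.0, -80.9, 221.7]
orientation: [-0.026, -0.148, 0.989, -0.004]
wrist_force: [-17.7, -1.8, 5.6]
width: 0.147
finger_force: 30.3
```

```bash
python3 -c "from k import *;rep()"
```

```text
t 9.15 pos [552.97 -80.93 221.67] rad 125.42 f [-17.7  -1.8   5.6] frad -17.22 M [-0.19  2.95 -0.07] q6 -2.134 yang 107.0 fing 30.3493469953537 0.1471828281750371
1mm out (cm), hinge axis in tool: [-0.0997  0.0058 -0.0053] [0.058 0.998 0.003]
```

Emit:
{"name": "jog_arm", "arguments": {
  "series": "0.34 0 0 0 -0.025 0 1; 0.34 -0.03 0 0 -0.024 0 1; 0 0 -0.048 0 0 -0.187 1; 0 0 -0.048 0 0 -0.187 1; 0 0 -0.048 0 0 -0.187 1; 0 0 0 0 0 0 1"
}}

```text
time: 9.9
position: [547.9, -82.1, 223.4]
orientation: [0.0, -0.418, 0.909, 0.001]
wrist_force: [-0.7, 8.7, -1.2]
width: 0.147
finger_force: 29.9
```

```bash
python3 -c "from k import *;rep()"
```

```text
t 9.9 pos [547.89 -82.05 223.44] rad 120.26 f [-0.7  8.7 -1.2] frad 2.34 M [ 1.57 -0.    0.  ] q6 -2.721 yang 139.4 fing 29.88617330789566 0.14682361472978073
1mm out (cm), hinge axis in tool: [-0.0874 -0.0486  0.0001] [-0.486  0.874  0.001]
```

Emit:
{"name": "jog_arm", "arguments": {
  "series": "-0.135 0.04 0 -0.003 0.006 0 1; -0.087 -0.049 0 -0.003 0.006 0 1; -0.087 -0.049 0 -0.003 0.006 0 1; -0.087 -0.049 0 -0.003 0.006 0 1; -0.087 -0.049 0 -0.003 0.006 0 1; -0.087 -0.049 0 -0.003 0.006 0 1; 0 0 0 0 0 0 1"
}}

```text
time: 10.78
position: [553.1, -79.7, 223.5]
orientation: [-0.021, -0.416, 0.909, 0.001]
wrist_force: [-6.1, 3.0, 1.5]
width: 0.145
finger_force: 30.1
```

```bash
python3 -c "from k import *;rep()"
```

```text
t 10.775 pos [553.12 -79.73 223.53] rad 125.98 f [-6.1  3.   1.5] frad -4.64 M [ 0.57  0.88 -0.02] q6 -2.695 yang 139.2 fing 30.11334478855133 0.1447820398949661
1mm out (cm), hinge axis in tool: [-0.0875 -0.0482 -0.0041] [-0.483  0.876 -0.002]
```

Emit:
{"name": "jog_arm", "arguments": {
  "series": "-0.131 -0.073 0 -0.005 0.009 0 1; -0.131 -0.073 0 -0.005 0.009 0 1; -0.131 -0.073 0 -0.005 0.009 0 1; -0.131 -0.073 0 -0.005 0.009 0 1; 0 0 0 0 0 0 1"
}}

```text
time: 11.4
position: [559.0, -77.6, 222.9]
orientation: [-0.041, -0.416, 0.909, 0.002]
wrist_force: [-1.3, 4.0, -1.1]
width: 0.145
finger_force: 29.7
```

```bash
python3 -c "from k import *;rep()"
```

```text
t 11.4 pos [559.02 -77.56 222.9 ] rad 132.26 f [-1.3  4.  -1.1] frad 0.16 M [ 0.66  0.15 -0.06] q6 -2.676 yang 139.1 fing 29.671444594860077 0.14495543254472046
1mm out (cm), hinge axis in tool: [-0.0873 -0.0481 -0.0081] [-0.483  0.876 -0.001]
```

Emit:
{"name": "jog_arm", "arguments": {
  "series": "-0.175 -0.096 0 -0.007 0.012 0 1; -0.175 -0.096 0 -0.007 0.012 0 1; -0.175 -0.096 0 -0.007 0.012 0 1; -0.175 -0.096 0 -0.007 0.012 0 1; -0.175 -0.096 0 -0.007 0.012 0 1; 0 0 0 0 0 0 1"
}}

```text
time: 12.15
position: [568.4, -74.1, 221.9]
orientation: [-0.075, -0.415, 0.907, 0.006]
wrist_force: [-1.0, 2.8, -2.3]
width: 0.14
finger_force: 29.7
```

```bash
python3 -c "from k import *;rep()"
```

```text
t 12.15 pos [568.38 -74.14 221.89] rad 142.23 f [-1.   2.8 -2.3] frad 0.06 M [ 0.5  -0.04 -0.08] q6 -2.649 yang 138.9 fing 29.661510586738586 0.13989437765090884
1mm out (cm), hinge axis in tool: [-0.0866 -0.0477 -0.0151] [-0.483  0.876  0.   ]
```

Emit:
{"name": "jog_arm", "arguments": {
  "series": "-0.262 -0.144 0 -0.01 0.018 0 1; -0.262 -0.144 0 -0.01 0.018 0 1; -0.262 -0.144 0 -0.01 0.018 0 1; -0.262 -0.144 0 -0.01 0.018 0 1; -0.262 -0.144 0 -0.01 0.018 0 1; -0.262 -0.144 0 -0.01 0.018 0 1; -0.262 -0.144 0 -0.01 0.018 0 1; -0.262 -0.144 0 -0.01 0.018 0 1; 0 0 0 0 0 0 1"
}}

```text
time: 13.28
position: [590.3, -66.0, 216.5]
orientation: [-0.157, -0.411, 0.898, 0.012]
wrist_force: [1.0, 0.5, -3.2]
width: 0.141
finger_force: 29.7
```

```bash
python3 - <<'E'
from k import *;s=rep();print(s["qpos"])
from h import *
c=manip.read_camera("side");cv2.imwrite("pics/side2.png",cv2.resize(c["image"][130:270,220:370,::-1],None,fx=4,fy=4,interpolation=2))
E
```

```text
t 13.275 pos [590.32 -66.01 216.48] rad 165.63 f [ 1.   0.5 -3.2] frad 1.07 M [ 0.18 -0.59  0.06] q6 -2.604 yang 138.0 fing 29.674930572509766 0.14055765243949245
1mm out (cm), hinge axis in tool: [-0.0832 -0.0459 -0.0311] [-0.483  0.876  0.001]
[-0.16380545  0.38624013  1.25151443 -0.15750425  1.77848117 -2.60408264]
```

View pics/side2.png

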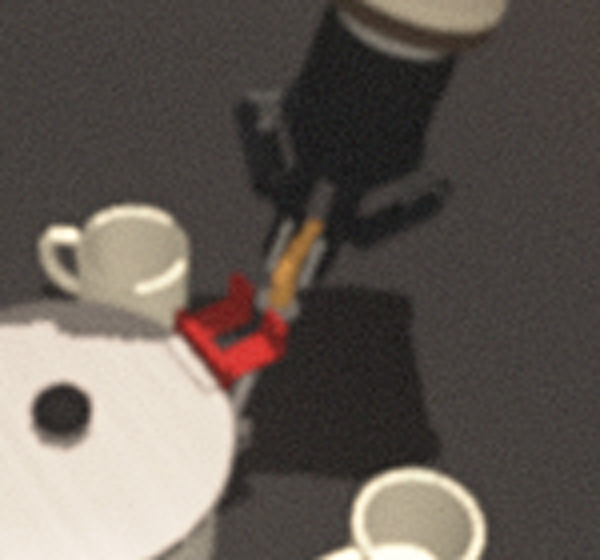

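The foot is clear of the lug: the blade is at about (295,260) in the crop, well outside the red slot. The next step is to keep swinging with the grip held.

Emit:
{"name": "jog_arm", "arguments": {
  "series": "-0.437 -0.241 0 -0.017 0.03 0 1; -0.437 -0.241 0 -0.017 0.03 0 1; -0.437 -0.241 0 -0.017 0.03 0 1; -0.437 -0.241 0 -0.017 0.03 0 1; -0.437 -0.241 0 -0.017 0.03 0 1; -0.437 -0.241 0 -0.017 0.03 0 1; 0 0 0 0 0 0 1"
}}

```text
time: 14.2
position: [616.3, -56.4, 204.4]
orientation: [-0.258, -0.402, 0.878, 0.021]
wrist_force: [3.7, -1.0, -3.6]
width: 0.147
finger_force: 30.3
```

```bash
python3 - <<'E'
from k import *;s=rep();print(s["qpos"])
E
```

```text
t 14.2 pos [616.33 -56.41 204.42] rad 193.35 f [ 3.7 -1.  -3.6] frad 3.12 M [ 0.01 -1.31  0.41] q6 -2.581 yang 135.8 fing 30.316902101039886 0.14678216442256897
1mm out (cm), hinge axis in tool: [-0.0759 -0.0417 -0.05  ] [-0.483  0.875  0.003]
[-0.10916761  0.570188    1.06101895 -0.24289114  1.97722108 -2.58129826]
```

Emit:
{"name": "jog_arm", "arguments": {
  "series": "-0.437 -0.241 0 -0.017 0.03 0 1; -0.437 -0.241 0 -0.017 0.03 0 1; -0.437 -0.241 0 -0.017 0.03 0 1; -0.437 -0.241 0 -0.017 0.03 0 1; -0.437 -0.241 0 -0.017 0.03 0 1; -0.437 -0.241 0 -0.017 0.03 0 1; 0 0 0 0 0 0 1"
}}

```text
time: 15.08
position: [639.4, -47.9, 187.1]
orientation: [-0.356, -0.388, 0.849, 0.029]
wrist_force: [6.3, -4.4, -1.6]
width: 0.147
finger_force: 31.1
```

```bash
python3 - <<'E'
from k import *;s=rep();print(s["qpos"])
E
```

```text
t 15.075 pos [639.41 -47.9  187.07] rad 217.95 f [ 6.3 -4.4 -1.6] frad 4.4 M [-0.27 -1.74  0.91] q6 -2.594 yang 132.5 fing 31.05927675962448 0.14652554106398685
1mm out (cm), hinge axis in tool: [-0.0653 -0.0357 -0.0668] [-0.484  0.875  0.005]
[-0.0692756   0.75750025  0.87069736 -0.3339645   2.17377108 -2.59363573]
```

Emit:
{"name": "jog_arm", "arguments": {
  "series": "-0.437 -0.241 0 -0.017 0.03 0 1; -0.437 -0.241 0 -0.017 0.03 0 1; -0.437 -0.241 0 -0.017 0.03 0 1; -0.437 -0.241 0 -0.017 0.03 0 1; -0.437 -0.241 0 -0.017 0.03 0 1; -0.437 -0.241 0 -0.017 0.03 0 1; -0.437 -0.241 0 -0.017 0.03 0 1; -0.437 -0.241 0 -0.017 0.03 0 1; 0 0 0 0 0 0 1"
}}

```text
time: 16.2
position: [664.0, -38.7, 157.1]
orientation: [-0.481, -0.364, 0.797, 0.04]
wrist_force: [13.7, -5.1, 2.3]
width: 0.145
finger_force: 32.9
```

```bash
python3 - <<'E'
from k import *;s=rep();print(s["qpos"])
E
```

```text
t 16.2 pos [663.98 -38.75 157.09] rad 244.17 f [13.7 -5.1  2.3] frad 11.07 M [-0.42 -1.68  1.48] q6 -2.678 yang 126.5 fing 32.92752832174301 0.14456677245134092
1mm out (cm), hinge axis in tool: [-0.0471 -0.0254 -0.0845] [-0.485  0.874  0.007]
[-0.03376739  1.0072967   0.62177323 -0.49524122  2.42268629 -2.67797799]
```

Emit:
{"name": "jog_arm", "arguments": {
  "series": "0 0 -0.1 0 0 0 0.4; 0 0 0 0 0 0 0; 0 0 0 0 0 0 0; 0 0 -1.5 0 0 0 0; 0 0 -2 0 0 0 0; 0 0 -2 0 0 0 0; 0 0 -1.5 0 0 0 0"
}}

```text
time: 17.08
position: [709.2, -15.5, 191.1]
orientation: [-0.477, -0.362, 0.8, 0.039]
wrist_force: [-0.3, 1.0, -0.6]
width: 0.498
finger_force: 0.0
```

```bash
python3 - <<'E'
from k import *;s=rep();print(s["qpos"])
from h import *
c=manip.read_camera("side");cv2.imwrite("pics/side3.png",cv2.resize(c["image"][110:270,220:390,::-1],None,fx=3.6,fy=3.6,interpolation=2))
E
```

```text
t 17.075 pos [709.18 -15.5  191.15] rad 294.63 f [-0.3  1.  -0.6] frad 0.08 M [ 0.14 -0.43  0.01] q6 -2.81 yang 126.4 fing 0.0 0.49768865755173836
1mm out (cm), hinge axis in tool: [-0.048  -0.0253 -0.084 ] [-0.48   0.877  0.01 ]
[-0.00893842  1.1675567   0.25382664 -0.60368864  2.60761852 -2.80957748]
```

View pics/side3.png

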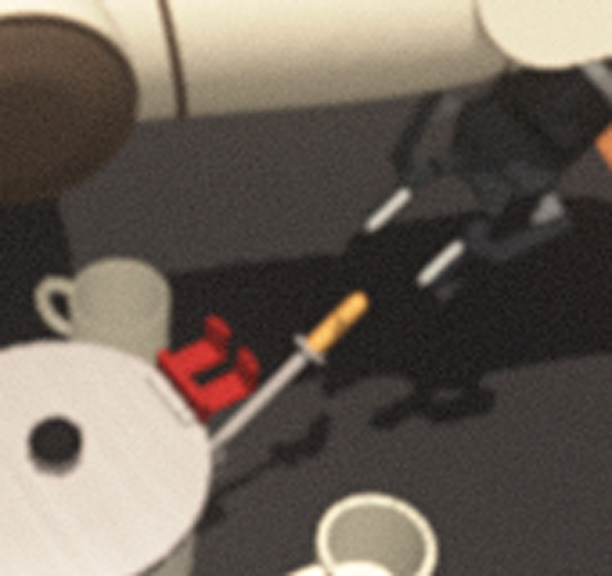

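The bolt is down at roughly 1 rad, with the blade at (335,325) in the crop. The gripper is clear of it and the mugs are untouched. Next I rise, bring the tool upright with shut fingers, and press the nut down from above.

```bash
python3 - <<'E'
from k import *;s=manip.sense();p,r=s["position"],q2R(s["orientation"])
def W(rad,z): return np.array([435.4+rad*np.cos(AZ),-124.6+rad*np.sin(AZ),z])
a=line(p,r,W(285,245),down(120),5);b=line(*a[-1],W(224,235),down(110),3)
# split rotation more evenly: limit rows to 0.16 rad
full=line(p,r,W(285,235),down(115),8)+line(W(285,235),down(115),W(224,225),down(110),2)
rows(p,r,full,1)
arc=[(W(118+148*np.sin(t)-2,70+148*np.cos(t)+25+3),down(110)) for t in np.linspace(.75,1.344,12)]
print(arc[0][0],arc[-1][0]);rows(W(224,225),down(110),arc,1)
E
```

```text
0.506 0.164 -0.192 0.037 -0.12 0.047 1; 0.486 0.132 -0.257 0.037 -0.12 0.047 1; 0.457 0.099 -0.318 0.037 -0.12 0.047 1; 0.419 0.065 -0.374 0.037 -0.12 0.047 1; 0.374 0.031 -0.423 0.037 -0.12 0.047 1; 0.321 -0.002 -0.465 0.037 -0.12 0.047 1; 0.262 -0.034 -0.5 0.037 -0.12 0.047 1; 0.199 -0.064 -0.526 0.037 -0.12 0.047 1; 3.04 0.25 0.5 0 0 0.044 1; 3.048 0.117 0.5 0 0 0.044 1
[638.81173108 -49.35571589 206.28995259] [679.44806173 -34.32388074 131.2788434 ]
0.712 -0.004 1.871 0 0 0 1; -0.57 0.003 0.56 0 0 0 1; -0.539 0.003 0.59 0 0 0 1; -0.506 0.003 0.618 0 0 0 1; -0.472 0.002 0.645 0 0 0 1; -0.436 0.002 0.669 0 0 0 1; -0.4 0.002 0.692 0 0 0 1; -0.362 0.002 0.713 0 0 0 1; -0.323 0.002 0.731 0 0 0 1; -0.283 0.001 0.747 0 0 0 1; -0.242 0.001 0.762 0 0 0 1; -0.201 0.001 0.774 0 0 0 1
```

Emit:
{"name": "jog_arm", "arguments": {
  "series": "0.51 0.16 -0.19 0.037 -0.12 0.047 1; 0.49 0.13 -0.26 0.037 -0.12 0.047 1; 0.46 0.1 -0.32 0.037 -0.12 0.047 1; 0.42 0.06 -0.37 0.037 -0.12 0.047 1; 0.37 0.03 -0.42 0.037 -0.12 0.047 1; 0.32 0 -0.46 0.037 -0.12 0.047 1; 0.26 -0.03 -0.5 0.037 -0.12 0.047 1; 0.2 -0.06 -0.53 0.037 -0.12 0.047 1; 3.04 0.25 0.5 0 0 0.044 1; 3.05 0.12 0.5 0 0 0.044 1; 0 0 0 0 0 0 1"
}}

```text
time: 18.5
position: [642.9, -48.2, 224.8]
orientation: [-0.0, -0.173, 0.985, 0.002]
wrist_force: [0.2, 0.1, 0.6]
width: -0.003
finger_force: 0.0
```

```bash
python3 - <<'E'
from k import *;s=rep();p,r=s["position"],q2R(s["orientation"]);print(s["qpos"],r.as_matrix()[:,2])
def W(rad,z): return np.array([435.4+rad*np.cos(AZ),-124.6+rad*np.sin(AZ),z])
arc=[(W(118+148*np.sin(t)-2,70+148*np.cos(t)+25+3),down(110)) for t in np.linspace(.75,1.344,12)]
rows(p,r,arc,1)
E
```

```text
t 18.5 pos [642.9  -48.15 224.84] rad 221.14 f [0.2 0.1 0.6] frad 0.27 M [-0.04 -0.   -0.04] q6 -2.115 yang 110.0 fing 0.0 -0.002586324842759867
1mm out (cm), hinge axis in tool: [-0.1     0.0006  0.    ] [0.006 1.    0.003]
[-0.19563542  0.30770309  1.3091486   0.0031643   1.52614547 -2.11509788] [-7.62994713e-04  3.37381656e-03 -9.99994018e-01]
0.426 0.02 1.855 0.003 0 -0.001 1; -0.57 0.003 0.56 0 0 0 1; -0.539 0.003 0.59 0 0 0 1; -0.506 0.003 0.618 0 0 0 1; -0.472 0.002 0.645 0 0 0 1; -0.436 0.002 0.669 0 0 0 1; -0.4 0.002 0.692 0 0 0 1; -0.362 0.002 0.713 0 0 0 1; -0.323 0.002 0.731 0 0 0 1; -0.283 0.001 0.747 0 0 0 1; -0.242 0.001 0.762 0 0 0 1; -0.201 0.001 0.774 0 0 0 1
```

Emit:
{"name": "jog_arm", "arguments": {
  "series": "0.43 0.02 1.85 0 0 0 1; -0.57 0 0.56 0 0 0 1; -0.54 0 0.59 0 0 0 1; -0.51 0 0.62 0 0 0 1; -0.47 0 0.64 0 0 0 1; -0.44 0 0.67 0 0 0 1; -0.4 0 0.69 0 0 0 1"
}}

```text
time: 19.38
position: [668.9, -39.1, 168.2]
orientation: [-0.0, -0.174, 0.985, 0.001]
wrist_force: [-1.9, 1.8, 0.8]
width: -0.002
finger_force: 1.2
```

Emit:
{"name": "jog_arm", "arguments": {
  "series": "-0.36 0 0.71 0 0 0 1; -0.32 0 0.73 0 0 0 1; -0.28 0 0.75 0 0 0 1; -0.24 0 0.76 0 0 0 1; 0 0 0 0 0 0 1"
}}

```text
time: 20.0
position: [679.8, -35.1, 138.4]
orientation: [-0.0, -0.174, 0.985, 0.001]
wrist_force: [-1.1, 0.8, 0.6]
width: -0.001
finger_force: 0.2
```

```bash
python3 - <<'E'
from k import *;s=rep();print(s["qpos"])
from h import *
c=manip.read_camera("side");cv2.imwrite("pics/side4.png",cv2.resize(c["image"][110:270,220:390,::-1],None,fx=3.6,fy=3.6,interpolation=2))
E
```

```text
t 20.0 pos [679.79 -35.05 138.36] rad 260.28 f [-1.1  0.8  0.6] frad -0.79 M [0.05 0.01 0.03] q6 -2.086 yang 110.0 fing 0.19550458149751648 -0.0014529524297455805
1mm out (cm), hinge axis in tool: [-0.1     0.0005 -0.    ] [0.005 1.    0.003]
[-0.16553961  0.42781305  1.32403349  0.00221104  1.39152341 -2.0863711 ]
```

View pics/side4.png

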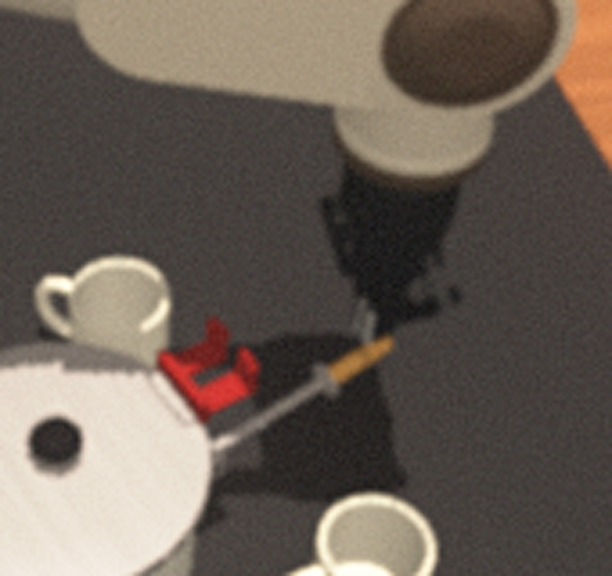

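The bolt is nearly level: the nut is at (360,360) in the crop, with the fingertips at its back side. I re-centre over the blade's raised edge and press the last bit.

Emit:
{"name": "jog_arm", "arguments": {
  "series": "0 0 -1.5 0 0 0 1; 0 -0.8 0 0 0 0 1; 0 0 0.75 0 0 0 1; 0 0 0.75 0 0 0 1; -0.1 0 0.5 0 0 0 1; -0.1 0 0.4 0 0 0 1; 0 0 0 0 0 0 1"
}}

```text
time: 20.92
position: [684.4, -41.8, 129.9]
orientation: [-0.0, -0.174, 0.985, 0.001]
wrist_force: [-2.1, -0.6, 2.2]
width: 0.001
finger_force: 0.9
```

```bash
python3 -c "from k import *;rep()"
```

```text
t 20.925 pos [684.44 -41.81 129.94] rad 262.29 f [-2.1 -0.6  2.2] frad -2.22 M [-0.13  0.21  0.  ] q6 -2.095 yang 110.0 fing 0.9042767607661517 0.0012832392613717838
1mm out (cm), hinge axis in tool: [-0.1     0.0005 -0.    ] [0.005 1.    0.003]
```

Moving at 2 N hinge load, so not yet at the stop. Pressing on in small steps.

Emit:
{"name": "jog_arm", "arguments": {
  "series": "0 0 0.2 0 0 0 1; 0 0 0.2 0 0 0 1; 0 0 0.2 0 0 0 1; 0 0 0 0 0 0 1"
}}

```text
time: 21.42
position: [685.6, -42.6, 126.5]
orientation: [0.002, -0.174, 0.985, 0.0]
wrist_force: [0.2, -3.6, 18.2]
width: 0.001
finger_force: 9.2
```

```bash
python3 -c "from k import *;rep()"
```

```text
t 21.425 pos [685.64 -42.56 126.5 ] rad 263.16 f [ 0.2 -3.6 18.2] frad -1.09 M [-0.79 -0.08 -0.  ] q6 -2.095 yang 110.0 fing 9.16315576134366 0.0011828632081501151
1mm out (cm), hinge axis in tool: [-0.1     0.0005  0.0004] [ 0.005  1.    -0.001]
```

Emit:
{"name": "jog_arm", "arguments": {
  "series": "0 0 -1 0 0 0 1; 0 0 -4 0 0 0 1; 0 0 -5 0 0 0 1; 2 3 -4 0 0 0 1; 5 3 -2 0 0 0 1; 5 3 0 0 0 0 1; 5 3 0 0 0 0 1; 0 0 0 0 0 0 1"
}}

```text
time: 22.42
position: [480.9, 13.1, 285.4]
orientation: [0.001, -0.174, 0.985, 0.001]
wrist_force: [1.8, 0.3, -0.3]
width: 0.002
finger_force: 0.0
```

```bash
python3 - <<'E'
from k import *;s=rep()
from h import *
c=manip.read_camera("side");cv2.imwrite("pics/side5.png",cv2.resize(c["image"][150:350,200:390,::-1],None,fx=3,fy=3,interpolation=2))
b=(285,190,345,245);br=mask(c,(14,90,90),(32,255,255),b);P=depth(c,br);P=P[(P[:,2]>20)&(P[:,2]<200)];print(len(P),np.median(P,0),np.percentile(P,[5,95],axis=0),"rad",(np.median(P,0)-[435.4,-124.6,0])@[np.cos(AZ),np.sin(AZ),0])
v,u=np.nonzero(c["range_z"]>0);P=depth(c,np.c_[u,v])
for g in((617,-290),(516,64),(635,-187)):
    m=(abs(P[:,2]-84)<6)&(np.linalg.norm(P[:,:2]-g,axis=1)<60);print(g,cv2.minEnclosingCircle(P[m][:,:2].astype(np.float32)))
E
```

```text
t 22.425 pos [480.94  13.14 285.41] rad 90.5 f [ 1.8  0.3 -0.3] frad 1.78 M [-0.01 -0.03 -0.01] q6 -2.056 yang 110.1 fing 0.0 0.001552360204764764
1mm out (cm), hinge axis in tool: [-0.1     0.0004  0.0002] [0.004 1.    0.002]
88 [673.45539047 -44.0903006   85.33582641] [[653.59974491 -50.71299429  77.73710291]
 [689.26718126 -35.1142655  102.11033303]] rad 251.20120156763164
(617, -290) ((617.1798095703125, -297.2919921875), 32.179813385009766)
(516, 64) ((515.20263671875, 63.595420837402344), 39.11603927612305)
(635, -187) ((628.1724243164062, -184.82115173339844), 44.248207092285156)
```

View pics/side5.png

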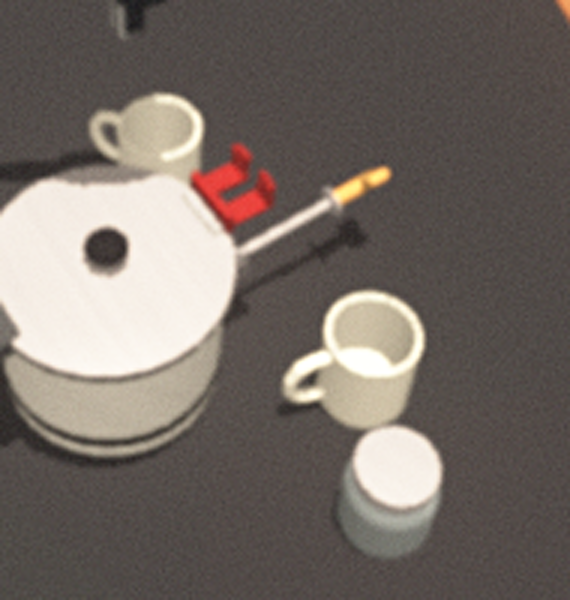

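The bolt lies nearly level, with the nut at (360,188) in the crop at about z = 80 mm. The stop was felt at 18 N, the mugs and jar haven't moved, and the arm is clear.

```bash
python3 -c "from cell import manip;print(manip.sign_off())"
```

```text
the job is handed in; nothing more can be done
None
```

The lid clamp is released and the job handed in at about 22 s; the judge's verdict was not shown. I found the gate by feel on the fifth tug and pressed the eyebolt down until it met its outside stop at about 18 N. The highest outward tug force was about 17 N, the mugs and jar stand where they were, and the arm is clear.

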